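Check the plate gap of a gel mould with a taper gauge

ROBOT

A 6-joint arm with a two-finger parallel gripper is mounted at the origin on the work surface. World frame = base frame: x ahead of the robot, y to its left, z up, the work surface at z = 0. Lengths are in m, angles in rad, forces in N, time in s.
With the tool pointing down it reaches from about 0.325 to 0.85 m from the base axis. Payload 4.4 kg.
Tool frame: the origin (TCP) lies between the finger pads; the fingertips stand 22 mm ahead of it and the grasp point (between the pads) lies 3 mm ahead of it; z points along the fingers, y is the line along which they close (so a half turn about z gives the same grasp; the last joint's range is limited). The gripper opens to 94 mm and grips with 3 to 60 N. Pads are 16 mm wide; open, the fingers measure 119 mm over their backs; the gripper's body (75 mm by 177 mm) begins 78 mm behind the grasp point.
Start: joints at [0.973, 0.207, 1.542, -0, 1.393, -0.15], TCP at [0.249, 0.518, 0.227] pointing down, gripper open.
Joint ranges: [-2.73, 2.73], [-0.86, 2.22], [0.23, 2.46], [-1.11, 4.25], [0.08, 2.63], [-2.82, 2.82]. Speed limits (rad/s): [2.79, 2.79, 3.14, 3.14, 3.14, 3.14].

INTERFACE

Orientations are given as a unit quaternion [x, y, z, w].
In Python, from station import monitor, capture, r, boxes_of gives the robot as it stands.
- The arm moves only by the tool send_rows, never from a script. Its argument "deltas" is text: rows parted by semicolons, each of 5 numbers parted by spaces: the shift along the world's x, y, z in m, then the turn about the world's z in degrees, then the gripper command: -1 is fully open, 1 is shut, values between are in proportion. A call has 1 to 10 rows; each row shifts and turns the commanded pose from where the row before left it; what a row does not reach is not made up. A row lasts 1/8 s, in which the tool goes at most 62.5 mm and 10.7 degrees, less where a joint would pass 70% of its speed; a pose out of reach is approached as far as the arm can. A call is refused whole if a number of a shift passes 0.0625 or a number of a turn 10.7, either way. A call with a gripper value outside its range is refused whole. The fingers move at their own pace and stop on an object; "squeeze" is the grip in N (left out, the last holds). Time passes only in rows, so rows that do not move let the fingers close. It gives the time, the measured TCP pose, the force, the opening and the grip force at its end, in the units of the state.
- monitor.observe(): the state, without advancing time (a new reading comes with each control period).
- capture(name): name is "scene" or "top"; returns a dict with "image" (420x560x3 uint8, red, green, blue), "camera_matrix" (3x3 intrinsics, pixels), "D" ([k1, k2, p1, p2, k3] as OpenCV has them; the pictures are not rectified), "rvec" (rotation vector, rad) and "tvec" (3), from world to camera coordinates, as OpenCV has them. Camera axes: x right, y down, z forward; pixel columns grow to the right and rows downward; lengths in m; the calibration is good to about 2 mm. A picture is of the moment at which its call begins. There is no depth.
- r.finish_job(): hands the job in; it is judged then, once.
Trained networks look in a picture, given as the dict that the camera call returned (one of the last four; its "shot" number tells which), for a name from the list of things; names that differ only in an ending like _2 or _b are one class to them, and where a whole thing is asked for, a point or a joint stands for the part that bears it (a point fixed in the world has none). Each returns a list of dicts, best first, with "confidence" (0 to 1); they miss things now and then, are a little off and sometimes report something else, mostly with a low value. They report only what shows in the picture. A call takes as long as a camera call. They do not tell look-alikes from the thing itself.
- boxes_of(picture, name): "bbox" ([left, top, right, bottom] in pixels, round what is visible of it).
The state is a dict: "clock": time; "joint_pos": joint angles; "dq": joint speeds; "joint_efforts": joint torques, N m; "eef_pos": TCP position; "orientation": TCP orientation; "wrist_force": force on the tool from outside, world axes, zero at the start; "ft_torque": the same for the moment, N m; "gripper_width": finger opening in m; "finger_force": force on a finger pad.
Only numpy, scipy, OpenCV 4.12 (cv2) and the standard library are available. Lean on these libraries where they do the work, as an engineer would, in place of code of your own. Each camera call takes 0.05 s, during which the arm holds its last target. There are 200 camera calls.

TASK

Take the red-handled taper gauge out of its stand, push the tip of its steel blade under the yellow lip of the mould's blue cover and lever the cover open with the blade until it stands upright or further back; the gripper itself must keep off the cover. Then slide the blade upright, tip down, into the slot between the two glass plates until it drags snugly on both plates, with a light push of about 5 N and without forcing the sprung back plate away, and finish while still holding the gauge at that depth so the gap can be read. Leave the bottle, the jar and the petri dish alone.

Things in the scene. Friction and masses are not known exactly. Their poses are not given: they have to be found in the camera images.
- gauge: Taper gauge, loose, 90 g, 144 mm long: steel blade 22 mm wide (y), 84 mm long, its thickness (x) growing evenly from 2.5 mm at the tip to 12 mm; above it a dark flange 18 x 40 x 4 mm, then a red handle 14 (x) x 30 (y) x 56 mm. Both faces alike. Origin: centre of the tip; z points to the handle. Starts upright in the stand, tip down, flange on the stand's top.
- gauge_grip (a point): Middle of the handle where it is to be gripped, 116 mm above the gauge's tip on its axis; grip across the 30 mm width (gauge y).
- stand: Fixed aluminium block 56 x 66 mm, 90 mm high, on a dark foot 80 x 90 mm, with an upright pocket for the blade (16 x 28 mm, open at the top). Origin: centre of its underside. The gauge starts in it with the same heading (its tip 6 mm above the table) and is drawn straight up, by at least 90 mm.
- mould: Fixed grey casting mould: open-topped housing 70 mm (x) by 124 mm (y), 98 mm high, on an aluminium foot 100 x 144 x 4 mm; origin: centre of its underside. Its -x side is the front, with the cover's lip; the slot between the plates runs along its y, near x = 0.
- cover (a joint): Angle of the blue cover (rad): 0 shut, 1.57 upright, 1.95 fully open. It swings up about a hinge along the mould's y at the back rim; the hinge is stiff, so the cover stays at whatever angle it is left; about 1 N at the lip moves it. It starts shut.
- cover_lip (a point): Middle of the lower front edge of the yellow lip, 98 mm above the table when shut; moves with the cover. The cover is a blue plate 4 mm thick, 124 mm wide, lying on the housing; the yellow lip, 80 mm wide, sticks out 14 mm past the housing's front wall. Its edge is 84 mm from the hinge.
- cover_hinge (a point): Middle of the cover's hinge line, fixed on the back rim of the housing, 98 mm above the table.
- front_glass: Front glass plate, 100 wide, 74 deep, 6 mm thick, upright under the cover, blue flared strip on top (4 mm outward, up to 95 mm above the table). Origin: middle of its inner top edge, which the blade rubs, 88 mm above the table. Axes as the mould's. Both plates hang on one soft carriage that gives 4 mm either way along x, so the slot centres itself on the blade.
- back_edge (a point): Back glass plate, the same with an orange strip; this point: middle of its inner top edge, 88 mm above the table. The slot's centre is midway between this point and the front plate's origin; the gap there is 4.5 to 7.5 mm, different each time. The blade first drags where its thickness equals the gap (tip 18 to 44 mm below these edges).
- back_glass (a joint): How far the back plate is pressed away from the front one against its spring (m): 0 at rest, stop at 0.006; stiffness 2000 N/m, so 1.5 mm is about 3 N on each plate, felt as a drag of about 3 to 5 N down the blade. Readings carry noise.
- media_bottle: Bystander: glass bottle with blue cap, 64 mm across, 140 mm tall; origin: centre of its underside.
- agar_jar: Bystander: glass jar with white cap, 60 mm across, 90 mm tall; origin: centre of its underside.
- petri_dish: Bystander: flat clear dish, 94 mm across, 16 mm high; origin: centre of its underside.
Things that resemble listed ones, but are neither listed nor needed, are in the scene too. There is more than one size of the gauge; the job needs the largest.

How it is judged:
By the outcome, as a careful person would: the job done as asked, in the order asked, and still so for the second after the job is handed in, while the arm keeps its last pose, push and grip.
It also fails if it takes over 61 s, if anything falls off the work surface, if the arm or the gripper's body presses on something with over 40 N, if the wrist force passes 120 N, or if a joint passes its speed limit or range.

## Working session

There is one attempt and no reset: what is moved stays moved. The work goes in short steps, Python scripts to look and compute and a tool call to move; the robot and the scene stay as the last step left them, time stands still between calls to the robot, and variables do not carry over. Pictures are saved under pics/ and viewed, at most 10 in all, crops included, and the job is handed in when it is done.

Besides the shell and the picture viewer there is one more tool, called after "Call:" by a JSON object that holds its "api" and its "payload", one argument or row to a line. send_rows: Moves the arm, as the interface text tells. Its arguments: {"type":"object","properties":{"deltas":{"type":"string"},"squeeze":{"type":"number"}},"required":["deltas"]}

```bash
mkdir -p pics; ls; cat > h.py <<'E'
import numpy as np, cv2
from station import monitor, capture, r, boxes_of
def save(p,name): cv2.imwrite('pics/'+name,cv2.cvtColor(p['image'],cv2.COLOR_RGB2BGR))
def ray(p,uv):
    K=np.array(p['camera_matrix']);D=np.array(p['D'])
    n=cv2.undistortPoints(np.array([[uv]],float),K,D)[0,0]
    R=cv2.Rodrigues(np.array(p['rvec'],float))[0];t=np.array(p['tvec'],float).ravel()
    return -R.T@t, R.T@np.array([n[0],n[1],1])
def at(p,uv,z):
    c,d=ray(p,uv); return c+d*(z-c[2])/d[2]
def proj(p,X):
    return cv2.projectPoints(np.array(X,float).reshape(-1,3),np.array(p['rvec'],float),np.array(p['tvec'],float),np.array(p['camera_matrix'],float),np.array(p['D'],float))[0][:,0]
E
python3 - <<'E'
from h import *
s=capture('scene');t=capture('top')
save(s,'s0.png');save(t,'t0.png')
for n in ['gauge','stand','mould','cover','front_glass','media_bottle','agar_jar','petri_dish']:
    for nm,p in(('s',s),('t',t)):
        print(n,nm,[(np.round(b['bbox']).tolist(),round(b['confidence'],2)) for b in boxes_of(p,n)[:4]])
print(monitor.observe())
for p in(s,t): print(ray(p,(280,210)))
E
```

```text
pics
gauge s [([180.0, 208.0, 204.0, 234.0], 0.89), ([232.0, 207.0, 244.0, 247.0], 0.83), ([138.0, 231.0, 152.0, 268.0], 0.71)]
gauge t [([320.0, 206.0, 325.0, 215.0], 0.53), ([353.0, 201.0, 364.0, 210.0], 0.51)]
stand s [([175.0, 221.0, 220.0, 269.0], 0.77), ([96.0, 198.0, 132.0, 255.0], 0.2)]
stand t []
mould s [([318.0, 158.0, 383.0, 218.0], 0.76)]
mould t [([185.0, 208.0, 237.0, 243.0], 0.68)]
cover s [([335.0, 156.0, 380.0, 184.0], 0.72)]
cover t [([184.0, 209.0, 231.0, 242.0], 0.58), ([184.0, 205.0, 237.0, 244.0], 0.4)]
front_glass s []
front_glass t []
media_bottle s [([94.0, 202.0, 134.0, 255.0], 0.95)]
media_bottle t [([394.0, 234.0, 430.0, 253.0], 0.7)]
agar_jar s [([403.0, 166.0, 428.0, 204.0], 0.94)]
agar_jar t [([144.0, 198.0, 170.0, 216.0], 0.6)]
petri_dish s [([291.0, 256.0, 330.0, 292.0], 0.73), ([322.0, 160.0, 384.0, 218.0], 0.44)]
petri_dish t [([266.0, 148.0, 294.0, 176.0], 0.87)]
{'clock': 0.9, 'joint_pos': array([ 9.72513921e-01,  2.06581979e-01,  1.54150547e+00,  1.50797179e-05,
        1.39347494e+00, -1.50516129e-01]), 'dq': array([-0.00030379, -0.00105166, -0.00055623,  0.00118794, -0.00085598,
       -0.00155159]), 'joint_efforts': array([-5.48949065e-04, -3.70869398e+01, -2.81765199e+01,  6.98910328e-02,
        2.72464065e-02, -8.67600136e-06]), 'eef_pos': array([0.24896733, 0.51831506, 0.22745432]), 'orientation': array([ 2.22018810e-01,  9.75042383e-01,  1.68002731e-05, -1.37265275e-06]), 'wrist_force': array([-0.51761394, -0.24281174, -0.20537066]), 'ft_torque': array([ 0.0128499 , -0.08703196,  0.01484555]), 'finger_force': 0.0, 'gripper_width': 0.09413387172789794}
(array([ 1.37708995, -0.31411183,  0.77885583]), array([-0.70629769,  0.28224682, -0.64956289]))
(array([0.4965827 , 0.02148441, 1.34479197]), array([ 0.08379036, -0.01526572, -0.996387  ]))
```

```bash
python3 - <<'E'
import cv2,numpy as np
s=cv2.imread('pics/s0.png');t=cv2.imread('pics/t0.png')
a=cv2.resize(s[140:310,80:450],(800,368),interpolation=3)
cv2.imwrite('pics/c1.png',a)
b=cv2.resize(t[130:270,130:450],(800,350),interpolation=3)
cv2.imwrite('pics/c2.png',b)
E
```

```text
(no output)
```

View pics/c1.png

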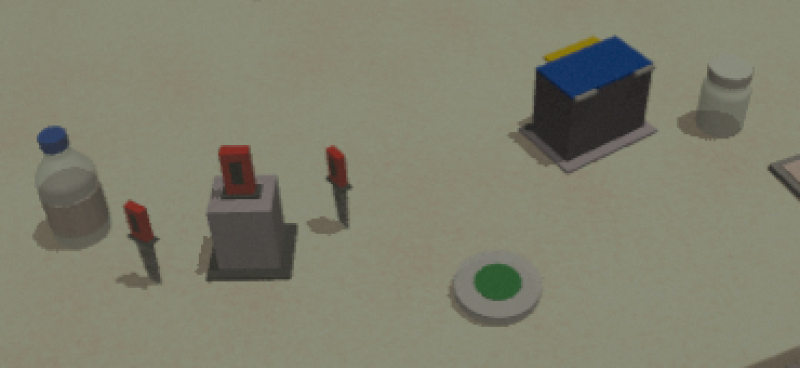

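View pics/c2.png

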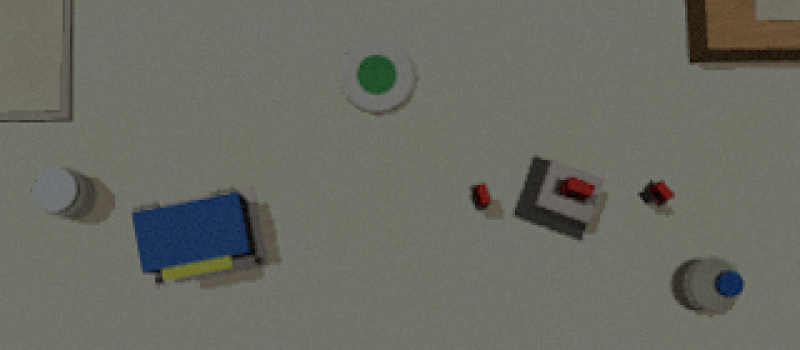

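The candidate gauges in the scene picture are at px (145,250), (192,221, in the stand) and (238,227). The outer two are small and stand free. The one in the stand has the wider, larger handle and sits where the gauge is said to start. I'll measure, then confirm it in one enlarged crop.

```bash
cat >> h.py <<'E'
def seg(p,lo,hi,roi,z):
    """HSV segment inside roi (l,t,r,b); returns minAreaRect in mm on plane z + contour"""
    im=cv2.resize(p['image'],None,fx=4,fy=4,interpolation=cv2.INTER_CUBIC)
    h=cv2.cvtColor(im,cv2.COLOR_RGB2HSV); m=cv2.inRange(h,np.array(lo),np.array(hi))
    k=np.zeros_like(m);l,t,rr,b=[4*v for v in roi];k[t:b,l:rr]=m[t:b,l:rr]
    cs=cv2.findContours(k,cv2.RETR_EXTERNAL,cv2.CHAIN_APPROX_NONE)[0]
    c=max(cs,key=cv2.contourArea)[:,0].astype(float)
    uv=(c+.5)/4-.5
    P=np.array([at(p,q,z)[:2] for q in uv])
    rect=cv2.minAreaRect((P*1000).astype(np.float32))
    return rect,uv,P
E
python3 - <<'E'
from h import *
s=capture('scene');t=capture('top')
def show(n,p,*a):
    R,uv,P=seg(p,*a); print(n,np.round(R[0],1),np.round(R[1],1),round(R[2],1),np.round(cv2.boxPoints(R)).tolist())
blue=((100,120,40),(130,255,255));yel=((22,120,60),(35,255,255))
show('cover t',t,*blue,(180,200,240,250),.102)
show('cover s',s,*blue,(315,150,390,220),.102)
show('lip t',t,*yel,(180,200,240,250),.102)
show('lip s',s,*yel,(315,150,390,220),.102)
im=s['image'];print(im[210:233,190].tolist()[::4], t['image'][205,358])
for h0 in (0.150,):
  for nm,roi in (('stand g',(350,198,368,213)),('left',(314,200,328,216)),('right',(384,198,402,216))):
    try: show(nm+' t',t,(0,150,60),(8,255,255),roi,h0)
    except Exception as e: print(nm,e)
for nm,roi in(('stand g',(176,200,210,236)),('L',(130,225,160,260)),('R',(228,200,250,232))):
    R,uv,P=seg(s,(0,150,50),(8,255,255),roi,.1); print(nm,uv.min(0),uv.max(0))
a=cv2.resize(s['image'][195:285,125:255],(780,540),interpolation=2)
b=cv2.resize(t['image'][185:235,315:405],(540,300),interpolation=2)
cv2.imwrite('pics/g1.png',a[:,:,::-1]);cv2.imwrite('pics/g2.png',b[:,:,::-1])
c=cv2.vconcat([cv2.resize(a,(600,415)),cv2.resize(b,(600,185))]) if 0 else a
E
```

```text
cover t [569.  214.6] [ 70.9 124.6] 10.1 [[523.0, 270.0], [545.0, 147.0], [615.0, 159.0], [593.0, 282.0]]
cover s [572.8 216.7] [ 73.2 126.2] 9.8 [[526.0, 273.0], [548.0, 148.0], [620.0, 161.0], [598.0, 285.0]]
lip t [527.9 207.6] [12.7 81.9] 10.3 [[514.0, 247.0], [529.0, 166.0], [541.0, 168.0], [527.0, 249.0]]
lip s [527.8 210.2] [14.2 83.3] 10.0 [[514.0, 250.0], [528.0, 168.0], [542.0, 170.0], [528.0, 252.0]]
[[130, 44, 35], [76, 45, 39], [45, 45, 38], [43, 41, 35], [84, 44, 37], [57, 56, 51]] [94 18 10]
stand g t [ 608.7 -222.9] [29.9 14.2] 69.9 [[597.0, -235.0], [610.0, -239.0], [621.0, -211.0], [607.0, -206.0]]
left max() iterable argument is empty
right max() iterable argument is empty
stand g [180.875 207.125] [194.375 214.125]Traceback (most recent call last):
  File "<stdin>", line 16, in <module>
  File "h.py", line 19, in seg
    c=max(cs,key=cv2.contourArea)[:,0].astype(float)
      ~~~^^^^^^^^^^^^^^^^^^^^^^^^
ValueError: max() iterable argument is empty
```

```bash
python3 - <<'E'
from h import *
s=cv2.imread('pics/s0.png')
cv2.imwrite('pics/g1.png',cv2.resize(s[195:285,125:255],(780,540),interpolation=2))
E
```

```text
(no output)
```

View pics/g1.png

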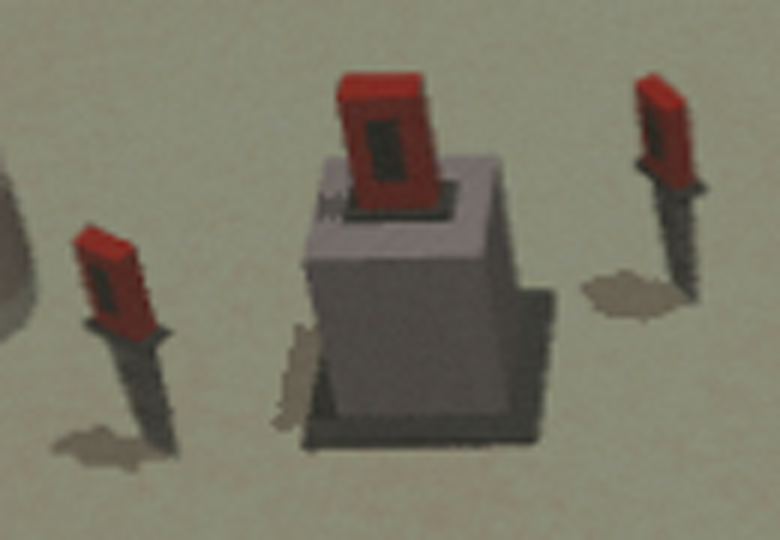

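The gauge in the stand at crop (385,140) is clearly the largest. From the top view its handle top measures 29.9 x 14.2 mm at z=0.15, which matches. The two at (115,285) and (665,130) are smaller look-alikes standing free.

Call:
{"api": "send_rows", "payload": {
  "deltas": "0.025 -0.052 0 0.6 -1;0.025 -0.052 0 0.6 -1;0.025 -0.052 0 0.6 -1;0.025 -0.052 0 0.6 -1;0.025 -0.052 0 0.6 -1;0.025 -0.052 0 0.6 -1;0.025 -0.052 0 0.6 -1;0.025 -0.052 0 0.6 -1;0.025 -0.052 0 0.6 -1;0.025 -0.052 0 0.2 -1",
  "squeeze": 20
}}

```text
clock: 2.25
eef_pos: [0.4997, -0.0036, 0.2278]
orientation: [0.174, 0.985, 0.0, 0.001]
wrist_force: [0.6, 0.4, -0.1]
gripper_width: 0.0936
finger_force: 0.0
```

Call:
{"api": "send_rows", "payload": {
  "deltas": "0.0275 -0.055 0 0 -1;0.0275 -0.055 0 0 -1;0.0275 -0.055 0 0 -1;0.0275 -0.056 0 0 -1;0 0 0 0 -1"
}}

```text
clock: 2.88
eef_pos: [0.6096, -0.2269, 0.226]
orientation: [0.177, 0.984, -0.0, -0.0]
wrist_force: [-0.7, 0.0, 0.7]
gripper_width: 0.0938
finger_force: 0.0
```

Call:
{"api": "send_rows", "payload": {
  "deltas": "0 0.005 -0.03 0 -1;0 0 -0.04 0 -1;0 0 -0.03 0 -1;0 0 -0.001 0 -1;0 0 0 0 0.2;0 0 0 0 1;0 0 0 0 1;0 0 0 0 1",
  "squeeze": 40
}}

```text
clock: 3.88
eef_pos: [0.6094, -0.2179, 0.1273]
orientation: [0.174, 0.985, -0.0, 0.001]
wrist_force: [-0.3, -0.1, -0.1]
gripper_width: 0.0572
finger_force: 0.0
```

Call:
{"api": "send_rows", "payload": {
  "deltas": "0 0 0 0 1;0 0 0 0 1;0 0 0 0 1;0 0 0 0 1;0 0 0 0 1;0 0 0 0 1"
}}

```text
clock: 4.62
eef_pos: [0.6082, -0.2203, 0.1269]
orientation: [0.174, 0.985, -0.002, -0.0]
wrist_force: [-3.0, -6.0, 1.4]
gripper_width: 0.0297
finger_force: 39.9
```

Call:
{"api": "send_rows", "payload": {
  "deltas": "0 0 0.02 0 1;0 0 0.04 0 1;0 0 0.04 0 1;0.02 -0.007 0.02 0 1;0.028 -0.01 0 0 1;0.0085 -0.0035 -0.03 0 1;0 0 -0.026 0 1;0 0 0 0 1",
  "squeeze": 25
}}

```text
clock: 5.62
eef_pos: [0.6634, -0.237, 0.1863]
orientation: [0.174, 0.985, 0.001, -0.004]
wrist_force: [0.1, -0.1, -1.1]
gripper_width: 0.0302
finger_force: 25.0
```

```bash
python3 - <<'E'
from h import *
o=monitor.observe();print(np.round(o['eef_pos'],4),o['wrist_force'],o['finger_force'],o['gripper_width'],o['clock'])
s=capture('scene');t=capture('top')
a=cv2.resize(s['image'][130:280,120:270],(600,600),interpolation=2)
cv2.imwrite('pics/l1.png',a[:,:,::-1])
E
```

```text
[ 0.6634 -0.237   0.1863] [ 0.11258392 -0.09203352 -1.09559258] 24.969940781593323 0.030172100821807848 5.625
```

View pics/l1.png

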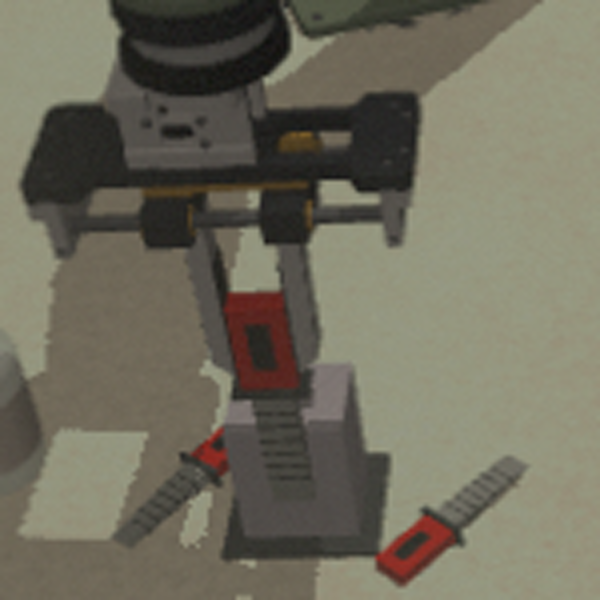

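The gauge is held upright beside the stand, blade around crop (285,450), in front of the stand's +x face. The small look-alikes have toppled flat. The tool can only turn about vertical, so I'll tilt the gauge in the grip by pressing the blade against the stand's top edge. That puts the tip forward so it can go under the lip.

Call:
{"api": "send_rows", "payload": {
  "deltas": "-0.014 0.005 0 0 1;-0.0125 0.0045 0 0 1;-0.0095 0.0035 0 0 1;-0.0095 0.0035 0 0 1;-0.0095 0.0035 0 0 1;0 0 0 0 1",
  "squeeze": 20
}}

```text
clock: 6.48
eef_pos: [0.6099, -0.218, 0.1913]
orientation: [0.174, 0.985, -0.0, -0.0]
wrist_force: [0.8, -1.2, 0.3]
gripper_width: 0.0298
finger_force: 20.0
```

Call:
{"api": "send_rows", "payload": {
  "deltas": "-0.0095 0.0035 0 0 1;-0.0095 0.0035 0 0 1;-0.0065 0.0025 0 0 1;0 0 0 0 1"
}}

```text
clock: 6.98
eef_pos: [0.5841, -0.2082, 0.1905]
orientation: [0.174, 0.985, 0.0, -0.001]
wrist_force: [0.2, -0.0, 1.7]
gripper_width: 0.03
finger_force: 20.0
```

```bash
python3 - <<'E'
from h import *
o=monitor.observe();print(np.round(o['eef_pos'],4),o['wrist_force'],o['finger_force'],o['gripper_width'],o['clock'])
s=capture('scene');t=capture('top')
a=cv2.resize(s['image'][150:270,130:250],(400,400),interpolation=2)
b=cv2.resize(t['image'][150:250,310:410],(400,400),interpolation=2)
cv2.imwrite('pics/l2.png',cv2.hconcat([a,b])[:,:,::-1])
E
```

```text
[ 0.5841 -0.2082  0.1905] [ 0.22553849 -0.04831284  1.67112409] 19.998978674411774 0.02999704430784372 6.975
```

View pics/l2.png

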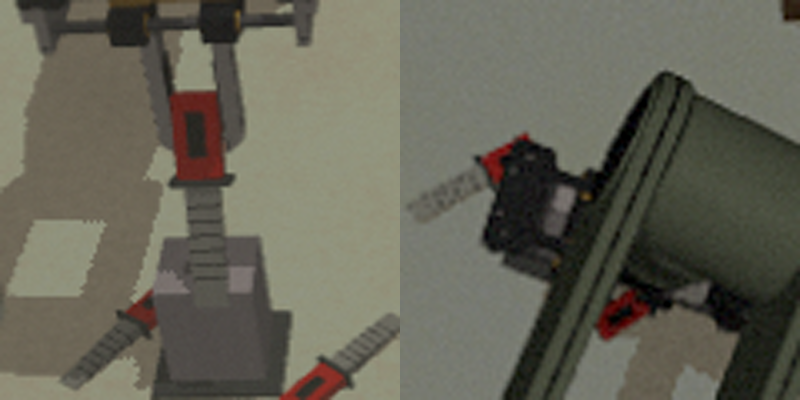

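```bash
cat >> h.py <<'E'
def tip(g,yaw,th,d=.116): return np.array(g)+d*np.array([np.sin(th)*np.cos(yaw),np.sin(th)*np.sin(yaw),-np.cos(th)])
E
python3 - <<'E'
from h import *
s=capture('scene')
g=np.array([.583,-.2085,.188]);yaw=np.radians(-20)
for th in (20,25,30,35):
    T=np.radians(th); print(th,[np.round(proj(s,tip(g,yaw,T,d))[0],1).tolist() for d in (.116,.030,-.028)], tip(g,yaw,T))
E
```

```text
20 [[193.6, 235.5], [189.9, 199.4], [187.3, 173.8]] [ 0.62028168 -0.22206942  0.07899566]
25 [[192.9, 237.2], [189.7, 199.8], [187.5, 173.6]] [ 0.62906723 -0.2252671   0.0828683 ]
30 [[192.2, 238.5], [189.5, 200.0], [187.7, 173.4]] [ 0.63750217 -0.22833717  0.08754105]
35 [[191.4, 239.4], [189.3, 200.1], [187.9, 173.3]] [ 0.64552232 -0.23125626  0.09297836]
```

```bash
python3 - <<'E'
from h import *
s=capture('scene')
yaw=np.radians(-20)
print('upright',[np.round(proj(s,tip([.665,-.2415,.188],yaw,0,d))[0],1).tolist() for d in (.116,.030,-.028)],'seen 203 top,229 flange,254 tip')
im=s['image']
R,uv,P=seg(s,(0,110,40),(10,255,255),(178,165,202,215),.1)
print(uv.min(0),uv.max(0))
print([tuple(im[y,191]) for y in range(170,245,1)])
E
```

```text
upright [[190.3, 253.4], [184.4, 224.1], [180.0, 202.3]] seen 203 top,229 flange,254 tip
[180.375 177.125] [196.625 203.875]
[(np.uint8(144), np.uint8(146), np.uint8(123)), (np.uint8(144), np.uint8(146), np.uint8(123)), (np.uint8(145), np.uint8(147), np.uint8(124)), (np.uint8(143), np.uint8(146), np.uint8(123)), (np.uint8(145), np.uint8(146), np.uint8(125)), (np.uint8(143), np.uint8(143), np.uint8(120)), (np.uint8(144), np.uint8(147), np.uint8(124)), (np.uint8(117), np.uint8(94), np.uint8(78)), (np.uint8(97), np.uint8(47), np.uint8(40)), (np.uint8(97), np.uint8(36), np.uint8(29)), (np.uint8(98), np.uint8(36), np.uint8(31)), (np.uint8(98), np.uint8(36), np.uint8(30)), (np.uint8(98), np.uint8(37), np.uint8(34)), (np.uint8(97), np.uint8(34), np.uint8(26)), (np.uint8(89), np.uint8(40), np.uint8(34)), (np.uint8(76), np.uint8(38), np.uint8(35)), (np.uint8(74), np.uint8(37), np.uint8(31)), (np.uint8(76), np.uint8(41), np.uint8(34)), (np.uint8(76), np.uint8(43), np.uint8(34)), (np.uint8(67), np.uint8(38), np.uint8(32)), (np.uint8(66), np.uint8(38), np.uint8(33)), (np.uint8(64), np.uint8(41),
[... 1648 characters left out ...]
.uint8(63), np.uint8(61), np.uint8(55)), (np.uint8(88), np.uint8(87), np.uint8(77)), (np.uint8(88), np.uint8(87), np.uint8(79)), (np.uint8(87), np.uint8(86), np.uint8(78)), (np.uint8(73), np.uint8(72), np.uint8(65)), (np.uint8(74), np.uint8(73), np.uint8(66)), (np.uint8(86), np.uint8(83), np.uint8(76)), (np.uint8(86), np.uint8(85), np.uint8(77)), (np.uint8(87), np.uint8(86), np.uint8(77)), (np.uint8(87), np.uint8(86), np.uint8(77)), (np.uint8(85), np.uint8(85), np.uint8(77)), (np.uint8(86), np.uint8(83), np.uint8(76)), (np.uint8(88), np.uint8(86), np.uint8(78)), (np.uint8(85), np.uint8(82), np.uint8(78)), (np.uint8(80), np.uint8(74), np.uint8(73)), (np.uint8(79), np.uint8(75), np.uint8(71))]
```

```bash
python3 - <<'E'
from h import *
from scipy.optimize import least_squares
s=capture('scene')
yaw=np.radians(-20);gx=np.array([np.cos(yaw),np.sin(yaw),0]);z=np.array([0,0,1.])
g0=np.array([.583,-.2085,.188])
def pts(g,th):
    ax=np.sin(th)*gx-np.cos(th)*z; n=np.cos(th)*gx+np.sin(th)*z   # ax toward tip
    return [g-.028*ax-.007*n, g+.028*ax+.007*n, g+.116*ax+.00125*n]
for b in (0,.004,.008):
  f=lambda q:proj(s,pts(g0+q[1]*(np.sin(q[0])*gx-np.cos(q[0])*z)+b*gx,q[0]))[:,1]-np.array([177.0,203.7,241.7])
  o=least_squares(f,[.4,0],x_scale=[.1,.01]);print(b,np.degrees(o.x[0]),o.x[1],np.round(o.fun,2))
E
```

```text
0 26.826726117135355 0.008901972408317747 [ 0.05 -0.05 -0.  ]
0.004 26.161582712178557 0.006416039750174456 [-0.01  0.01  0.  ]
0.008 25.4995221732487 0.003921026074589918 [-0.06  0.06  0.  ]
```

Call:
{"api": "send_rows", "payload": {
  "deltas": "0 0 0.03 0 1;0 0 0.04 0 1;-0.0164 0.05 0 3.8 1;-0.0164 0.051 0 3.8 1;-0.0164 0.051 0 3.8 1;-0.0164 0.051 0 3.8 1;-0.0164 0.051 0 3.8 1;-0.0164 0.05 0 3.8 1;-0.0164 0.05 0 3.8 1;-0.0164 0.05 0 3.8 1",
  "squeeze": 60
}}

```text
clock: 8.48
eef_pos: [0.4527, 0.1967, 0.2603]
orientation: [-0.091, 0.996, -0.0, -0.0]
wrist_force: [0.9, 0.1, -0.4]
gripper_width: 0.029
finger_force: 60.0
```

Call:
{"api": "send_rows", "payload": {
  "deltas": "0 0 0 0 1;0 0 0 0 1"
}}

```text
clock: 8.72
eef_pos: [0.4537, 0.195, 0.2602]
orientation: [-0.09, 0.996, -0.0, -0.0]
wrist_force: [0.8, -0.9, -1.5]
gripper_width: 0.0289
finger_force: 60.0
```

```bash
python3 - <<'E'
from h import *
s=capture('scene');t=capture('top')
yaw=np.radians(10.2);g=np.array([.453,.196,.257])
gx=np.array([np.cos(yaw),np.sin(yaw),0]);T=tip(g+.004*gx,yaw,np.radians(26.2),.1224)
print(T,proj(s,T),proj(t,T))
a=cv2.resize(s['image'][120:220,310:410],(400,400),interpolation=2)
b=cv2.resize(t['image'][170:270,170:270],(400,400),interpolation=2)
cv2.imwrite('pics/m1.png',cv2.hconcat([a,b])[:,:,::-1])
E
```

```text
[0.51012302 0.20627805 0.14717558] [[340.6950783  144.41730536]] [[206.55000872 243.08539978]]
```

View pics/m1.png

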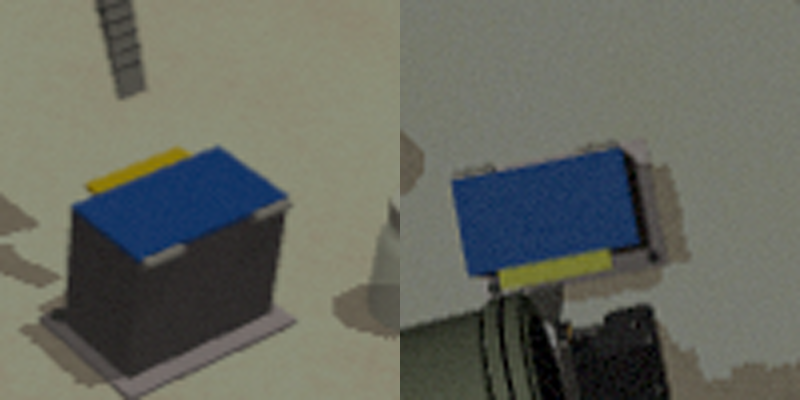

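Tip seen at scene px (343,144) and top px (207,242.5), within 2 px of prediction, and just in front of the yellow lip at scene px (345,162). Lowering it and going in under the lip.

Call:
{"api": "send_rows", "payload": {
  "deltas": "0 0 -0.04 0 1;0 0 -0.023 0 1;0.006 0.001 0 0 1;0.006 0.001 0 0 1;0.003 0.0005 0 0 1;0 0 0 0 1"
}}

```text
clock: 9.57
eef_pos: [0.4675, 0.197, 0.1977]
orientation: [-0.09, 0.996, -0.001, -0.002]
wrist_force: [-5.4, -1.4, -0.4]
gripper_width: 0.0291
finger_force: 60.0
```

Call:
{"api": "send_rows", "payload": {
  "deltas": "0.0007 0 0.007 0 1;0.0007 0.0002 0.0076 0 1;0.0015 0.0003 0.007 0 1;0.0022 0.0004 0.0071 0 1;0.003 0.0005 0.0067 0 1;0.0031 0.0006 0.0066 0 1"
}}

```text
clock: 10.32
eef_pos: [0.4811, 0.2001, 0.2411]
orientation: [-0.09, 0.996, 0.0, 0.002]
wrist_force: [-2.5, -1.0, -0.2]
gripper_width: 0.0291
finger_force: 60.0
```

```bash
python3 - <<'E'
from h import *
s=capture('scene');t=capture('top')
a=cv2.resize(s['image'][110:210,310:410],(400,400),interpolation=2)
b=cv2.resize(t['image'][170:270,170:270],(400,400),interpolation=2)
cv2.imwrite('pics/m2.png',cv2.hconcat([a,b])[:,:,::-1])
E
```

```text
(no output)
```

View pics/m2.png

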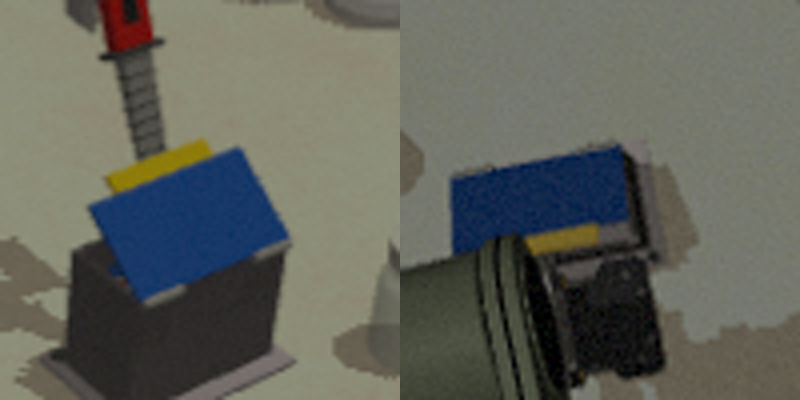

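The tip is under the yellow lip at scene px (349,150) and the cover is at about 30°. Following its arc.

Call:
{"api": "send_rows", "payload": {
  "deltas": "0.0041 0.0007 0.006 0 1;0.0041 0.0007 0.006 0 1;0.0051 0.0009 0.0052 0 1;0.0051 0.0009 0.0051 0 1;0.0059 0.001 0.0042 0 1;0.0059 0.0011 0.0042 0 1;0.0066 0.0012 0.0031 0 1;0.0066 0.0011 0.0031 0 1;0.007 0.0012 0.0019 0 1;0.007 0.0012 0.0019 0 1"
}}

```text
clock: 11.68
eef_pos: [0.5378, 0.2099, 0.2802]
orientation: [-0.09, 0.996, -0.0, -0.0]
wrist_force: [-0.2, 0.4, -0.3]
gripper_width: 0.0296
finger_force: 60.0
```

Call:
{"api": "send_rows", "payload": {
  "deltas": "0.0072 0.0012 0.0007 0 1;0.0072 0.0013 0.0006 0 1;0.0072 0.0013 0 0 1;0.0072 0.0013 -0.001 0 1;0 0 0 0 1"
}}

```text
clock: 12.3
eef_pos: [0.5668, 0.215, 0.2803]
orientation: [-0.09, 0.996, 0.0, 0.0]
wrist_force: [-0.5, 0.1, -0.5]
gripper_width: 0.0294
finger_force: 60.0
```

```bash
python3 - <<'E'
from h import *
s=capture('scene');t=capture('top')
a=cv2.resize(s['image'][90:210,310:430],(400,400),interpolation=2)
b=cv2.resize(t['image'][170:270,170:270],(400,400),interpolation=2)
cv2.imwrite('pics/m3.png',cv2.hconcat([a,b])[:,:,::-1])
E
```

```text
(no output)
```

View pics/m3.png

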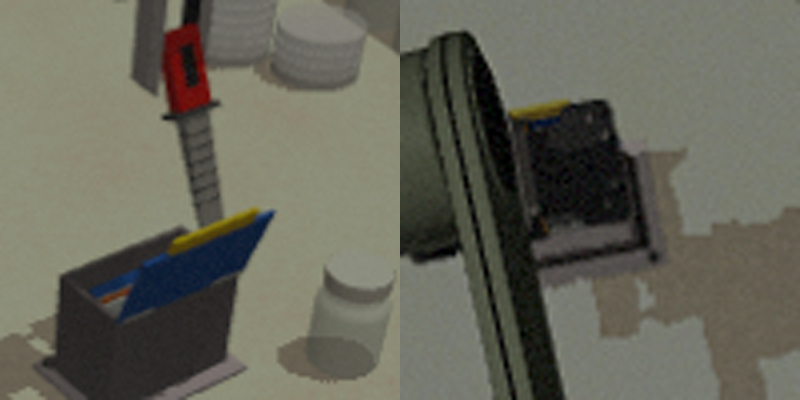

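```bash
python3 - <<'E'
from h import *
s=capture('scene')
y=np.radians(10);mx=np.array([np.cos(y),np.sin(y),0]);my=np.array([-np.sin(y),np.cos(y),0]);H=np.array([.521,.208,.098])+.084*mx
for th in (1.4,1.57,1.7,1.8,1.9):
    e=lambda r,v,n:H+r*(-np.cos(th)*mx+np.array([0,0,np.sin(th)]))+v*my+n*(np.sin(th)*mx+np.array([0,0,np.cos(th)]))
    print(th,np.round(proj(s,[e(.07,-.062,.0),e(.07,.062,.004),e(.084,-.04,0),e(.084,.04,0)]),1).tolist())
R,uv,P=seg(s,(22,110,50),(35,255,255),(350,145,395,172),.1); print(np.round(cv2.boxPoints(cv2.minAreaRect(uv.astype(np.float32))),1).tolist())
R,uv,P=seg(s,(100,100,40),(130,255,255),(340,140,410,200),.1); print(uv[uv[:,0].argmax()],uv[uv[:,1].argmin()])
E
```

```text
1.4 [[342.5, 160.6], [382.2, 145.7], [349.5, 152.5], [374.5, 142.7]]
1.57 [[345.7, 162.5], [385.4, 147.7], [353.3, 154.8], [378.5, 144.9]]
1.7 [[348.1, 164.6], [387.9, 149.8], [356.3, 157.2], [381.4, 147.1]]
1.8 [[349.9, 166.4], [389.7, 151.6], [358.5, 159.3], [383.7, 149.2]]
1.9 [[351.6, 168.4], [391.4, 153.6], [360.6, 161.8], [385.8, 151.5]]
[[359.0, 161.89999389648438], [386.70001220703125, 151.10000610351562], [388.5, 155.60000610351562], [360.70001220703125, 166.3000030517578]]
[391.375 154.125] [390.375 153.125]
```

The cover is at about 1.88 rad; the yellow lip corners at px (359,162) and (387,151) match that. I'll back off and set the gauge upright again against the housing's front wall.

Call:
{"api": "send_rows", "payload": {
  "deltas": "-0.04 -0.007 0 0 1;-0.04 -0.007 0 0 1;-0.04 -0.007 0 0 1;0 0 -0.04 0 1;0 0 -0.037 0 1;0.02 0.0035 0 0 1;0.01 0.0017 0 0 1;0.008 0.0014 0 0 1;0.008 0.0014 0 0 1;0.008 0.0014 0 0 1",
  "squeeze": 25
}}

```text
clock: 13.7
eef_pos: [0.5001, 0.2034, 0.2037]
orientation: [-0.09, 0.996, -0.0, -0.001]
wrist_force: [-3.5, -0.4, 2.2]
gripper_width: 0.0298
finger_force: 25.0
```

Call:
{"api": "send_rows", "payload": {
  "deltas": "0.008 0.0014 0 0 1;0.005 0.0009 0 0 1;0 0 0 0 1"
}}

```text
clock: 14.08
eef_pos: [0.5136, 0.2057, 0.2033]
orientation: [-0.09, 0.996, 0.0, 0.0]
wrist_force: [-2.2, -0.9, 0.3]
gripper_width: 0.03
finger_force: 25.0
```

Call:
{"api": "send_rows", "payload": {
  "deltas": "0.006 0.001 0 0 1;0.006 0.001 0 0 1;0 0 0 0 1;-0.03 -0.005 0 0 1;0 0 0.05 0 1;0 0 0.05 0 1;0 0 0 0 1;0 0 0 0 1"
}}

```text
clock: 15.08
eef_pos: [0.496, 0.2026, 0.3033]
orientation: [-0.09, 0.996, 0.0, 0.001]
wrist_force: [0.4, 0.9, -1.1]
gripper_width: 0.0298
finger_force: 25.0
```

```bash
python3 - <<'E'
from h import *
o=monitor.observe();print(o['eef_pos'],o['orientation'])
s=capture('scene')
a=cv2.resize(s['image'][75:195,300:420],(600,600),interpolation=2)
cv2.imwrite('pics/m4.png',a[:,:,::-1]);np.save('m4.npy',s['image'])
yaw=np.radians(10.2);g=np.array(o['eef_pos'])-[0,0,.003]
for th in(0,5,10): print(th,[np.round(proj(s,tip(g,yaw,np.radians(th),d))[0],1).tolist() for d in (.116,.030,-.028)])
E
```

```text
[0.49595672 0.20259221 0.3033111 ] [-9.00514341e-02  9.95936437e-01  2.77946147e-05  1.16236006e-03]
0 [[337.8, 129.7], [340.1, 99.2], [341.8, 77.0]]
5 [[340.3, 131.3], [340.8, 99.6], [341.1, 76.7]]
10 [[342.8, 132.5], [341.4, 99.9], [340.5, 76.4]]
```

View pics/m4.png

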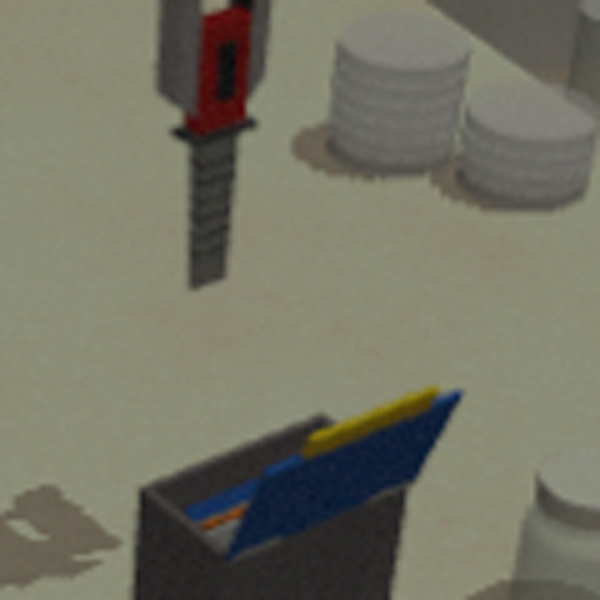

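```bash
cat > fit.py <<'E'
from h import *
from scipy.optimize import least_squares
def fitgauge(s,tcp,yaw,rows=None,pr=True):
    g=np.array(tcp)-[0,0,.003]
    gx=np.array([np.cos(yaw),np.sin(yaw),0]);gy=np.array([-np.sin(yaw),np.cos(yaw),0]);z=np.array([0,0,1.])
    im=s['image'].astype(float).sum(2); 
    def model(q):
        th,a,v,b=q; ax=np.sin(th)*gx-np.cos(th)*z;n=np.cos(th)*gx+np.sin(th)*z
        t=g+b*gx+v*gy+(.116+a)*ax
        def ring(d,hx,hy):return [t-d*ax+sx*hx*n+sy*hy*gy for sx in(-1,1) for sy in(-1,1)]
        return proj(s,ring(0,.00125,.011)),proj(s,ring(.08,.00125+.0475*.080/.84,.011))
    def edges(P0,P1,rows):
        hull=cv2.convexHull(np.vstack([P0,P1]).astype(np.float32))[:,0]
        out=[]
        for y in rows:
            xs=[]
            for p,q in zip(hull,np.roll(hull,-1,0)):
                if (p[1]-y)*(q[1]-y)<0: xs.append(p[0]+(y-p[1])/(q[1]-p[1])*(q[0]-p[0]))
            out.append((min(xs),max(xs)) if len(xs)>1 else (np.nan,np.nan))
        return np.array(out),hull
    P0,P1=model([0.03,.004,0,0]);
    yb=P0[:,1].min(); yt=P1[:,1].max(); R=np.arange(int(yt+4),int(yb-2))
    obs=[]
    for y in R:
        c=int(P0[:,0].mean()); l=im[int(y),c-14:c+16]
        bg=np.median(np.r_[l[:4],l[-4:]]); dark=l<(bg+l.min())/2*1.0
        k=np.where(dark)[0]; h=(bg+np.median(l[k]))/2
        i0,i1=k[0],k[-1]
        x0=c-14+i0-1+(l[i0-1]-h)/(l[i0-1]-l[i0]); x1=c-14+i1+(h-l[i1])/(l[i1+1]-l[i1])
        obs.append((x0,x1))
    obs=np.array(obs)
    # bottom: lowest dark pixel along centre column
    col=im[:,int(round(P0[:,0].mean()))]; y=int(P0[:,1].mean())-8
    bgc=col[y+22:y+26].mean(); m=(bgc+col[y:y+4].mean())/2
    while col[y]<m:y+=1
    ytip=y-1+(m-col[y-1])/(col[y]-col[y-1])
    def res(q):
        P0,P1=model(q);e,h=edges(P0,P1,R)
        e=np.nan_to_num(e-obs,nan=5.); cx=int(round(P0[:,0].mean()))
        # bottom of hull at cx
        xs=[]
        ccx=float(cx)
        for p,r_ in zip(h,np.roll(h,-1,0)):
            if (p[0]-ccx)*(r_[0]-ccx)<0: xs.append(p[1]+(ccx-p[0])/(r_[0]-p[0])*(r_[1]-p[1]))
        return np.r_[e.ravel(),3*(max(xs or [0])-ytip),q[3]/.003]
    o=least_squares(res,[.03,.004,0,0],x_scale=[.05,.005,.003,.003],loss='soft_l1')
    th,a,v,b=o.x
    t=g+b*gx+v*gy+(.116+a)*(np.sin(th)*gx-np.cos(th)*z)
    if pr: print('th',np.degrees(th),'slide',a,'v',v,'b',b,'tip',t,'rms',np.sqrt(np.mean(o.fun[:-2]**2)),len(R))
    return o.x,t
E
python3 - <<'E'
from fit import *
s=capture('scene');o=monitor.observe();p=o['eef_pos'];q=o['orientation']
yaw=np.radians(10.3)
fitgauge(s,[.4955,.2025,.3035],yaw)
E
```

```text
th 1.7188733853924696 slide 0.0064650191166332055 v 0.002460912150372846 b 0.00254399905878295 tip [0.50117719 0.20603294 0.17809009] rms 0.7491024782347352 20
```

```bash
python3 - <<'E'
t=open('fit.py').read()
t=t.replace("hull=cv2.convexHull(np.vstack([P0,P1]).astype(np.float32))[:,0]","A=np.vstack([P0,P1]);hull=A[cv2.convexHull(A.astype(np.float32),returnPoints=False)[:,0]]")
t=t.replace("loss='soft_l1'","loss='soft_l1',diff_step=1e-3")
open('fit.py','w').write(t)
E
python3 - <<'E'
from fit import *
s=capture('scene')
fitgauge(s,[.4955,.2025,.3035],np.radians(10.3))
E
```

```text
th 2.0998868543478957 slide 0.007425765149475794 v 0.006399603038792937 b -0.00018919867224424092 tip [0.49861924 0.20957128 0.17715712] rms 0.17341065030026626 20
```

```bash
python3 - <<'E'
from h import *
s=capture('scene');t=capture('top')
a=cv2.resize(s['image'][160:200,325:385],(480,320),interpolation=2)
b=cv2.resize(t['image'][195:250,175:245],(480,377),interpolation=2)
cv2.imwrite('pics/m5.png',cv2.vconcat([cv2.resize(a,(300,200)),cv2.resize(b,(510,400))[:, :300]]) [:,:,::-1]) if 0 else cv2.imwrite('pics/m5.png',cv2.hconcat([cv2.copyMakeBorder(a,0,57,0,0,0),b][0:2])[:, :800,::-1])
y=np.radians(10);mx=np.array([np.cos(y),np.sin(y),0]);my=np.array([-np.sin(y),np.cos(y),0]);M=np.array([.521,.208,0])+.049*mx
print(M)
for u in (-.01,-.003,.003,.01):
  X=[M+u*mx+v*my+[0,0,.088 if abs(u)<.005 else .095] for v in(-.04,0,.04)]
  print(u,'top',np.round(proj(t,X),1).tolist(),'scene',np.round(proj(s,X),1).tolist())
# orange
for nm,p,roi in(('t',t,(180,200,240,245)),('s',s,(325,160,385,200))):
  h=cv2.cvtColor(p['image'],cv2.COLOR_RGB2HSV);m=cv2.inRange(h,np.array((5,90,50)),np.array((20,255,255)))
  ys,xs=np.where(m>0);k=(xs>roi[0])&(xs<roi[2])&(ys>roi[1])&(ys<roi[3]);print(nm,k.sum(),xs[k].min() if k.any() else 0,xs[k].max() if k.any() else 0)
E
```

```text
[0.56925558 0.21650876 0.        ]
-0.01 top [[220.0, 223.4], [206.3, 226.1], [192.6, 228.7]] scene [[339.1, 175.1], [351.2, 170.1], [362.9, 165.2]]
-0.003 top [[219.8, 221.2], [206.2, 223.8], [192.6, 226.5]] scene [[340.6, 178.6], [352.7, 173.6], [364.4, 168.7]]
0.003 top [[219.4, 219.1], [205.8, 221.8], [192.3, 224.4]] scene [[342.1, 179.8], [354.2, 174.7], [365.9, 169.8]]
0.01 top [[218.7, 216.6], [205.0, 219.2], [191.4, 221.9]] scene [[344.0, 178.9], [356.1, 173.8], [367.9, 168.9]]
t 82 184 223
s 16 340 348
```

View pics/m5.png

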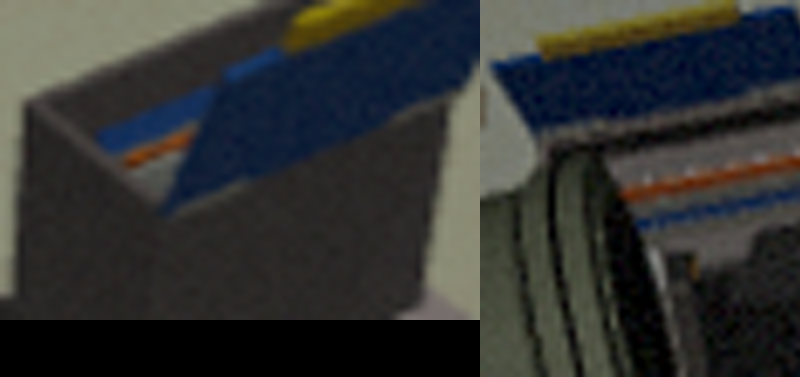

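The cover is open. The top crop shows the orange strip at top px (210,221.0) and the blue strip at (210,225.3), with the slot between them. I'll measure it to sub-pixel.

```bash
python3 - <<'E'
from h import *
T=[capture('top') for _ in range(4)]
im=np.mean([t['image'].astype(float) for t in T],0);t=T[-1]
y=np.radians(10);mx=np.array([np.cos(y),np.sin(y),0]);my=np.array([-np.sin(y),np.cos(y),0]);M=np.array([.521,.208,0])+.049*mx
O=im[...,0]-im[...,2]; B=im[...,2]-im[...,0]
mid=[]
for x in range(204,224):
    o=O[214:230,x];b=B[221:233,x] ; ys=np.arange(214,230); yb=np.arange(221,233)
    wo=np.clip(o-.35*o.max(),0,None); wb=np.clip(b-.35*b.max(),0,None)
    # keep blue near its peak below orange
    co=(wo*ys).sum()/wo.sum(); k=np.argmax(wb); wb[np.abs(np.arange(len(wb))-k)>2]=0; cb=(wb*yb).sum()/wb.sum()
    Po=at(t,(x,co),.0915);Pb=at(t,(x,cb),.0915)
    uo=(Po-M)@mx;ub=(Pb-M)@mx
    print(x,round(o.max()),round(b.max()),round(co,2),round(cb,2),np.round([uo*1e3,ub*1e3,(uo+ub)*500,(Po-M)@my*1e3],1))
E
```

```text
204 76 58 221.4 226.16 [ 4.8 -8.7 -2.   4.5]
205 90 40 221.3 225.91 [ 4.5 -8.6 -2.   1.6]
206 82 42 220.98 225.62 [ 4.9 -8.3 -1.7 -1.4]
207 80 37 220.84 225.45 [ 4.7 -8.4 -1.8 -4.3]
208 68 54 220.72 225.08 [ 4.5 -7.9 -1.7 -7.2]
209 78 56 220.41 225.22 [  4.8  -8.8  -2.  -10.2]
210 84 52 220.33 225.13 [  4.5  -9.1  -2.3 -13. ]
211 83 42 220.06 224.6 [  4.7  -8.1  -1.7 -16. ]
212 76 40 219.84 224.54 [  4.8  -8.5  -1.9 -19. ]
213 62 52 219.66 224.12 [  4.7  -7.9  -1.6 -21.9]
214 78 63 219.4 224.14 [  4.9  -8.5  -1.8 -24.8]
215 86 52 219.32 224.1 [  4.6  -8.9  -2.2 -27.7]
216 85 43 219.24 223.64 [  4.3  -8.2  -2.  -30.6]
217 81 40 218.76 223.54 [  5.1  -8.5  -1.7 -33.7]
218 70 47 218.64 223.2 [  4.9  -8.1  -1.6 -36.6]
219 80 56 218.38 223.23 [  5.   -8.7  -1.8 -39.5]
220 88 48 218.31 223.11 [  4.7  -8.9  -2.1 -42.4]
221 88 44 218.28 222.67 [  4.2  -8.2  -2.  -45.2]
222 76 40 217.92 222.55 [  4.7  -8.4  -1.9 -48.3]
223 31 42 218.03 222.37 [  3.8  -8.5  -2.3 -51. ]
```

Slot centre is at (0.567, 0.216), and the heading of 10° is confirmed. Moving above it and lowering.

Call:
{"api": "send_rows", "payload": {
  "deltas": "0.0165 0.0032 0 0 1;0.025 0.0048 0 0 1;0.025 0.0047 0 0 1;0 0 -0.03 0 1;0 0 -0.03 0 1;0 0 -0.015 0 1;0 0 0 0 1",
  "squeeze": 45
}}

```text
clock: 16.4
eef_pos: [0.5609, 0.2151, 0.2271]
orientation: [-0.09, 0.996, -0.0, -0.001]
wrist_force: [0.5, -0.4, -0.7]
gripper_width: 0.03
finger_force: 45.0
```

```bash
python3 - <<'E'
from fit import *
E=[]
for i in range(3):
  s=capture('scene');o=monitor.observe();E.append(o['eef_pos']);print(np.round(o['wrist_force'],1))
p=np.mean(E,0);print(p,o['clock'])
# blue and orange strips in scene, relative to slot
y=np.radians(10);mx=np.array([np.cos(y),np.sin(y),0]);my=np.array([-np.sin(y),np.cos(y),0]);M=np.array([.521,.208,0])+.049*mx
h=s['image'].astype(float);O=h[...,0]-h[...,2]
for x in range(340,349):
    c=O[168:190,x];w=np.clip(c-.4*c.max(),0,None);yy=(w*np.arange(168,190)).sum()/w.sum();P=at(s,(x,yy),.0915);print(x,round(c.max()),np.round([(P-M)@mx*1e3,(P-M)@my*1e3],1))
E
```

```text
[ 0.4  0.3 -1.2]
[-0.3 -0.  -0.8]
[-0.  -1.2 -0.4]
[0.56224881 0.21544718 0.22948229] 16.55
340 34 [  4.4 -48.2]
341 77 [  3.9 -44.6]
342 106 [  4.3 -41.7]
343 76 [  4.2 -38.3]
344 63 [  4.5 -35.3]
345 84 [  4.7 -32.2]
346 82 [  4.3 -28.6]
347 103 [  4.5 -25.5]
348 50 [  4.3 -22. ]
```

The scene camera puts the orange strip where the top camera did, within 0.4 mm. Lowering gently into the slot.

Call:
{"api": "send_rows", "payload": {
  "deltas": "0 0 -0.005 0 1;0 0 -0.005 0 1;0 0 -0.005 0 1;0 0 -0.005 0 1;0 0 0 0 1"
}}

```text
clock: 17.18
eef_pos: [0.5612, 0.2152, 0.2076]
orientation: [-0.09, 0.996, -0.0, -0.001]
wrist_force: [-0.7, 0.2, -1.4]
gripper_width: 0.0298
finger_force: 45.0
```

Call:
{"api": "send_rows", "payload": {
  "deltas": "0 0 -0.004 0 1;0 0 -0.004 0 1;0 0 -0.004 0 1;0 0 0 0 1"
}}

```text
clock: 17.68
eef_pos: [0.5613, 0.2152, 0.1958]
orientation: [-0.09, 0.996, -0.0, -0.001]
wrist_force: [-0.1, -0.2, -0.6]
gripper_width: 0.0298
finger_force: 45.0
```

Call:
{"api": "send_rows", "payload": {
  "deltas": "0 0 -0.003 0 1;0 0 -0.003 0 1;0 0 0 0 1"
}}

```text
clock: 18.05
eef_pos: [0.5614, 0.2152, 0.19]
orientation: [-0.09, 0.996, -0.0, -0.0]
wrist_force: [0.1, -0.3, -1.5]
gripper_width: 0.0299
finger_force: 45.0
```

Call:
{"api": "send_rows", "payload": {
  "deltas": "0 0 -0.003 0 1;0 0 -0.003 0 1;0 0 0 0 1"
}}

```text
clock: 18.42
eef_pos: [0.5614, 0.2152, 0.184]
orientation: [-0.09, 0.996, -0.0, -0.0]
wrist_force: [0.2, -0.5, -1.5]
gripper_width: 0.0298
finger_force: 45.0
```

```bash
python3 - <<'E'
from h import *
F=[];P=[]
for i in range(6):
  s=capture('top');o=monitor.observe();F.append(o['wrist_force']);P.append(o['eef_pos'])
print(np.mean(F,0),np.mean(P,0),o['ft_torque'])
E
```

```text
[-0.22449741 -0.00329124 -0.5650788 ] [0.56170282 0.21531415 0.18446999] [0.05124148 0.01955249 0.01063878]
```

Call:
{"api": "send_rows", "payload": {
  "deltas": "0 0 -0.002 0 1;0 0 -0.002 0 1;0 0 -0.002 0 1;0 0 0 0 1"
}}

```text
clock: 19.23
eef_pos: [0.5615, 0.2152, 0.1781]
orientation: [-0.09, 0.996, -0.0, -0.0]
wrist_force: [0.5, -1.1, -1.0]
gripper_width: 0.0299
finger_force: 45.0
```

Call:
{"api": "send_rows", "payload": {
  "deltas": "0 0 -0.002 0 1;0 0 -0.002 0 1;0 0 0 0 1;0 0 0 0 1"
}}

```text
clock: 19.73
eef_pos: [0.5617, 0.2153, 0.1745]
orientation: [-0.09, 0.996, 0.0, 0.0]
wrist_force: [0.7, 1.0, -1.1]
gripper_width: 0.0298
finger_force: 45.0
```

```bash
cat > st.py <<'E'
from h import *
F=[];P=[];J=[]
for i in range(6):
  s=capture('top');o=monitor.observe();F.append(o['wrist_force']);P.append(o['eef_pos']);J.append(o['ft_torque'])
print(np.round(np.mean(F,0),2),np.round(np.mean(P,0),4),np.round(np.mean(J,0),3),o['clock'])
y=np.radians(10);mx=np.array([np.cos(y),np.sin(y),0]);my=np.array([-np.sin(y),np.cos(y),0]);M=np.array([.521,.208,0])+.049*mx
h=capture('scene');im=h['image'].astype(float);O=im[...,0]-im[...,2];u=[]
for x in range(341,348):
    c=O[168:190,x];w=np.clip(c-.4*c.max(),0,None);yy=(w*np.arange(168,190)).sum()/w.sum();u.append((at(h,(x,yy),.0915)-M)@mx*1e3)
print('orange u',np.round(np.mean(u),2))
E
python3 st.py
```

```text
[ 0.   -0.26 -0.88] [0.5617 0.2153 0.1745] [0.055 0.021 0.009] 20.025
orange u 4.92
```

Call:
{"api": "send_rows", "payload": {
  "deltas": "0 0 -0.002 0 1;0 0 -0.002 0 1;0 0 0 0 1"
}}

```text
clock: 20.45
eef_pos: [0.5615, 0.2152, 0.1701]
orientation: [-0.09, 0.996, -0.0, -0.0]
wrist_force: [-0.6, -0.1, -1.0]
gripper_width: 0.0297
finger_force: 45.0
```

Call:
{"api": "send_rows", "payload": {
  "deltas": "0 0 -0.002 0 1;0 0 -0.002 0 1;0 0 0 0 1"
}}

```text
clock: 20.82
eef_pos: [0.5616, 0.2153, 0.1663]
orientation: [-0.09, 0.996, -0.0, -0.0]
wrist_force: [-0.3, 0.1, -1.6]
gripper_width: 0.0297
finger_force: 45.0
```

```bash
python3 st.py
```

```text
[-0.02  0.21 -1.45] [0.5616 0.2153 0.1663] [0.064 0.011 0.007] 21.125
orange u 4.93
```

Call:
{"api": "send_rows", "payload": {
  "deltas": "0 0 -0.0015 0 1;0 0 -0.0015 0 1;0 0 0 0 1"
}}

```text
clock: 21.55
eef_pos: [0.5619, 0.2153, 0.1637]
orientation: [-0.09, 0.996, 0.0, 0.0]
wrist_force: [-0.2, 0.3, -0.5]
gripper_width: 0.0298
finger_force: 45.0
```

```bash
python3 st.py; python3 - <<'E'
from h import *
t=capture('top');s=capture('scene')
im=t['image'].astype(float)
O=im[...,0]-im[...,2];B=im[...,2]-im[...,0]
y=np.radians(10);mx=np.array([np.cos(y),np.sin(y),0]);my=np.array([-np.sin(y),np.cos(y),0]);M=np.array([.521,.208,0])+.049*mx
print('occlusion map top rows 214-232, cols 184-232:')
for yy in range(210,234): print(yy,''.join('o' if O[yy,x]>40 else 'b' if B[yy,x]>22 else '.' if im[yy,x].sum()>180 else '#' for x in range(180,236)))
print(proj(t,[M+[0,0,.09],M+.04*my+[0,0,.09],M-.04*my+[0,0,.09]]))
print('scene'); im=s['image'].astype(float);R=im[...,0]-im[...,2]; Bb=im[...,2]-im[...,0]
for yy in range(104,184,2): print(yy,''.join('r' if R[yy,x]>45 and im[yy,x,1]<70 else 'y' if R[yy,x]>45 else 'b' if Bb[yy,x]>22 else '.' if im[yy,x].sum()>330 else '+' if im[yy,x].sum()>200 else '#' for x in range(325,400)))
E
```

```text
[-0.26 -0.1   0.67] [0.5618 0.2153 0.1636] [ 0.039 -0.01  -0.019] 21.85
orange u 5.22
occlusion map top rows 214-232, cols 184-232:
210 ..........##...##...##############################......
211 ...........#...##...##############################......
212 ...........##...#...##############################......
213 ...........##...#...###############################.....
214 ...........##...##..###############################.....
215 ...........##...##...##############################.....
216 ............#...##...##############################.....
217 ............##...#...##############################.....
218 ............##...#...###############################....
219 ............##...##...##############################....
220 ......#..#...#...##...##############################....
221 ......#......#...##...##############################....
222 ......#......#...##...##############################....
223 #..#.#...###.#....#...##############################....
224 .#.#.##########...##...##############################...
225 #####.#########...##...##########################
[... 3089 characters left out ...]
..++##############bb####bbbbbbbbbbbbbbbbbbbbb+..............
168 ............++##############bbbbbbbbbbbbbbbbbbbbbbbbbbbbbbb+...............
170 .......++##################bbbbbbbbbbbbbbbbbbbbbbbbbbbbbbb+................
172 ...+##################bbbbbbbbbbbbbbbbbbbbbbbbbbbbbbb###+..................
174 ..+##############bbbbbbbbbbbbbbbbbbbbbbbbbbbbbbbb#######...................
176 ..+#########bbbbbbbbb##+#bbbbbbbbbbbbbbbbbbbbb##########...................
178 ..+##########bbb#++yrrr#bbbbbbbbbbbbbbbbb##############+...................
180 ..+###########+#rr++++#bbbbbbbbbbbbbb##################+...................
182 ..+#############+++++#bbbbbbbb#########################....................
```

Drag has begun: mean Fz rose from -0.9 to +0.7 N, and the plate is shifting slightly. Pressing on in small steps.

Call:
{"api": "send_rows", "payload": {
  "deltas": "0 0 -0.0015 0 1;0 0 -0.0015 0 1;0 0 0 0 1"
}}

```text
clock: 22.38
eef_pos: [0.5616, 0.2153, 0.1603]
orientation: [-0.09, 0.996, -0.0, -0.0]
wrist_force: [0.3, -0.2, 1.9]
gripper_width: 0.0298
finger_force: 45.0
```

```bash
python3 st.py; python3 - <<'E'
from h import *
s=capture('scene');o=monitor.observe();p=np.array([.5618,.2153,o['eef_pos'][2]]);yaw=np.radians(10.2)
gx=np.array([np.cos(yaw),np.sin(yaw),0]);gy=np.array([-np.sin(yaw),np.cos(yaw),0])
im=s['image'].astype(float)
for x in (355,356,357,358,359,360,361):
    c=(im[:,x,0]-im[:,x,2])[132:170]; k=np.where(c>45)[0]; print(x,132+k.min(),132+k.max())
for zt in (.035,.040,.045):
    t=p.copy()+.0035*gx+.004*gy; t[2]=zt
    print(zt,np.round(proj(s,[t+[0,0,.144]-.007*gx,t+[0,0,.144]+.007*gx,t+[0,0,.088]+.007*gx]),1).tolist())
E
```

```text
[0.23 0.02 1.21] [0.5616 0.2153 0.1603] [ 0.081 -0.008  0.001] 22.675
orange u 4.95
355 141 161
356 140 161
357 140 161
358 140 160
359 140 160
360 140 159
361 140 165
0.035 [[355.0, 141.9], [358.7, 144.4], [356.6, 163.1]]
0.04 [[355.2, 140.2], [358.9, 142.7], [356.8, 161.4]]
0.045 [[355.4, 138.4], [359.1, 140.9], [357.0, 159.8]]
```

Call:
{"api": "send_rows", "payload": {
  "deltas": "0 0 -0.0015 0 1;0 0 -0.0015 0 1;0 0 0 0 1;0 0 0 0 1"
}}

```text
clock: 23.28
eef_pos: [0.5618, 0.2153, 0.1576]
orientation: [-0.09, 0.996, 0.0, 0.0]
wrist_force: [0.0, -0.3, 2.4]
gripper_width: 0.0298
finger_force: 45.0
```

```bash
python3 st.py
```

```text
[0.34 0.23 2.4 ] [0.5618 0.2153 0.1576] [ 0.054 -0.046 -0.021] 23.575
orange u 5.17
```

Call:
{"api": "send_rows", "payload": {
  "deltas": "0 0 -0.0015 0 1;0 0 -0.0015 0 1;0 0 0 0 1;0 0 0 0 1"
}}

```text
clock: 24.12
eef_pos: [0.5616, 0.2153, 0.1544]
orientation: [-0.09, 0.996, -0.0, -0.0]
wrist_force: [0.6, -0.0, 4.1]
gripper_width: 0.0297
finger_force: 45.0
```

```bash
python3 st.py; python3 - <<'E'
from h import *
s=capture('scene');im=s['image'].astype(float);B=im[...,2]-im[...,0]
for x in (355,357,359):
    c=(im[:,x,0]-im[:,x,2])[132:172]; k=np.where(c>45)[0]; print(x,132+k.min(),132+k.max())
R,uv,P=seg(s,(22,110,50),(35,255,255),(350,145,395,172),.1); print(np.round(cv2.boxPoints(cv2.minAreaRect(uv.astype(np.float32))),1).tolist())
E
```

```text
[0.31 0.38 3.29] [0.5616 0.2153 0.1544] [ 0.043 -0.047 -0.014] 24.425
orange u 4.99
355 143 163
357 142 162
359 142 162
[[358.8999938964844, 162.0], [386.6000061035156, 150.89999389648438], [388.3999938964844, 155.3000030517578], [360.6000061035156, 166.39999389648438]]
```

The push is about 4.2 N with no slip in the grip, and the cover is still open. Handing in.

```bash
python3 -c "
from station import r
print(r.finish_job())"
```

```text
the job is handed in; nothing more can be done
None
```

I levered the cover open to about 1.88 rad with the blade, slid the gauge into the slot until it dragged with a push of about 4 N, and handed the job in at about 24 s with the gauge still held there (upright within about 2° when last measured, before it went into the slot).

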